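Weigh out steel nuts for a lamp counterweight

ROBOT

A 6-joint arm with a two-finger parallel gripper is mounted at the origin on the work surface. World frame = base frame: x ahead of the robot, y to its left, z up, the work surface at z = 0. Lengths are in m, angles in degrees, forces in N, time in s.
With the tool pointing down it reaches from about 0.3 to 0.75 m from the base axis. Payload 8.5 kg.
Tool frame: the origin (TCP) lies at the very end of the fingers, on their centre line; the grasp point (between the pads) lies 19 mm behind it (env.pinch_z is the distance from the TCP to the grasp point, in m); z points along the fingers, y is the line along which they close (so a half turn about z gives the same grasp; the last joint's range is limited). The gripper opens to 85 mm and grips with 20 to 120 N. Pads are 22 mm wide; open, the fingers measure 114 mm over their backs; the gripper's body (76 mm by 85 mm) begins 54 mm behind the grasp point. The pads swing forward as they close: fully open they stand 13 mm farther back than shut.
Start: joints at [-89.513, 21.807, 74.336, -0, 83.858, -12.336], TCP at [0.122, -0.536, 0.231] pointing down, gripper open.
Joint ranges: [-178.18, 178.18], [-50.72, 133.34], [12.68, 142.11], [-81.47, 261.47], [9.98, 163.14], [-165.26, 165.26]. Speed limits (degrees/s): [136.94, 136.94, 180, 180, 180, 180].

INTERFACE

Orientations are given as a 3x3 rotation matrix whose columns are the frame's x, y, z axes.
In Python, from rig import env, viewer gives the robot as it stands.
- The arm moves only by the tool drive_tool, never from a script. Its argument "series" is a list of rows, each a list of 3 entries, a list of its own where there are three numbers: the shift along the tool's x, y, z in m, then the turn about the tool's z in degrees, then the finger opening in m, from 0 to 0.0854. A call has 1 to 20 rows; each row is the pose to reach, as a shift and turn from the pose commanded when the call began, along the tool's axes at that moment; what a row does not reach only later rows make up. A row lasts 1/10 s, in which the tool goes at most 50 mm and 8.59 degrees, less where a joint would pass 70% of its speed; a pose out of reach is approached as far as the arm can. A call with a gripper value outside its range is refused whole. The fingers move at their own pace and stop on an object; "newtons" is the grip in N (left out, the last holds). Time passes only in rows, so rows that repeat a pose let the fingers close. It gives the time, the measured TCP pose, the force, the opening and the grip force at its end, in the units of the state.
- env.observe(): the state, without advancing time (a new reading comes with each control period).
- viewer.get_image(name): name is "scene" or "top"; returns a dict with "img" (480x640x3 uint8, red, green, blue), "depth" (480x640 float32, m along the optical axis (not along the pixel's ray), 0 where there is no reading), "camera_matrix" (3x3 intrinsics, pixels), "rvec" (rotation vector, rad) and "tvec" (3), from world to camera coordinates, as OpenCV has them. Camera axes: x right, y down, z forward; pixel columns grow to the right and rows downward; lengths in m; the calibration is good to about 2 mm. A picture is of the moment at which its call begins.
- env.close_job(): hands the job in; it is judged then, once.
The state is a dict: "time_s": time; "q": joint angles; "qvel": joint speeds; "joint_efforts": joint torques, N m; "position": TCP position; "tool_rot": TCP orientation; "ft_force": force on the tool from outside, world axes, zero at the start; "wrist_torque": the same for the moment, N m; "grip_width": finger opening in m; "gripper_force": force on a finger pad.
Only numpy, scipy, OpenCV 4.12 (cv2) and the standard library are available. Lean on these libraries where they do the work, as an engineer would, in place of code of your own. Each camera call takes 0.05 s, during which the arm holds its last target. There are 200 camera calls.

TASK

Make up the counterweight for the hanging lamp on the blue kitchen scale: put the big steel nuts into its tray one at a time, setting each down gently beside the tin already there and letting the needle settle, until the red needle stands in the green band of the dial. One nut may be enough or both may be needed; a nut that is not needed stays where it lies.

Things in the scene. Friction and masses are not known exactly. Their poses are not given: they have to be found in the camera images.
- nut_a_mid (a point): Large bright steel hexagon nut, one of two alike, flat on the table: 36 mm across flats, 20 mm high, 24 mm hole, 110 g. This point is its centre, 10 mm above the table; z up, its x axis is square to a pair of flats (pairs lie every 60 degrees). Clear for 40 mm or more around it. A solid brass hexagon plug and a round chrome foot, each 36 mm high and 340 g, lie near: not wanted.
- nut_b_mid (a point): Large bright steel hexagon nut, one of two alike, flat on the table: 36 mm across flats, 20 mm high, 24 mm hole, 110 g. This point is its centre, 10 mm above the table; z up, its x axis is square to a pair of flats (pairs lie every 60 degrees). Clear for 40 mm or more around it. A solid brass hexagon plug and a round chrome foot, each 36 mm high and 340 g, lie near: not wanted.
- tray_spot (a point): Middle of the free part of the scale's tray, on its floor: free 70 mm either way along x (x points to the dial), 65 mm along -y, 55 mm along +y, then a yellow-lidded tin 60 mm wide, 30 mm high, of unknown weight. Rim 6 mm above the floor. z up. Empty, the floor is 80 mm above the table; it is sprung, sinks 4 mm per 100 g, this point too. The dial, top at 65 mm, adjoins the tray.
- needle (a joint): Angle (rad) of the red needle on the white dial, 110 mm wide, lying face up on the scale: 0 for an empty tray, pointing from the dial's centre to the tray, growing clockwise seen from above by 0.8 per 100 g (one steel nut 0.88), at most 5.6. The green band reaches from 2.68 to 3.74, on the side away from the tray. Settles half a second after the tray is let go.
Mind the look-alikes: they are no part of the job. What is shaped like the part that bears nut_b_mid but brown or turquoise is not meant. Leave any orange look-alike of the part that bears nut_a_mid alone.

How it is judged (in metres and radians):
On the way:
1. one steel nut lies in the tray, let go and at rest, while the other still lies where it started (within 30 mm) ((((x of nut_a_mid in the frame of tray_spot between -0.07 and 0.07 m and y of nut_a_mid in the frame of tray_spot between -0.065 and 0.125 m and z of nut_a_mid in the frame of tray_spot between 0 and 0.05 m) and distance of nut_b_mid from where it was at the start of the episode below 0.03 m and contact force between the fingers and nut_a below 0.1 N and contact force between the fingers and nut_b below 0.1 N and linear speed of nut_a below 0.03 m/s) or ((x of nut_b_mid in the frame of tray_spot between -0.07 and 0.07 m and y of nut_b_mid in the frame of tray_spot between -0.065 and 0.125 m and z of nut_b_mid in the frame of tray_spot between 0 and 0.05 m) and distance of nut_a_mid from where it was at the start of the episode below 0.03 m and contact force between the fingers and nut_b below 0.1 N and contact force between the fingers and nut_a below 0.1 N and linear speed of nut_b below 0.03 m/s))), for 0.3 s.
At the end, for the whole second after the job is handed in: The needle is at rest between 2.68 and 3.74 rad (the green band); one or both steel nuts lie released and at rest in the tray (anywhere inside its rim), and a nut not in the tray is within 30 mm of where it started (value of joint needle between 2.68 and 3.74 rad and velocity of joint needle between -0.2 and 0.2 rad/s and (((x of nut_a_mid in the frame of tray_spot between -0.07 and 0.07 m and y of nut_a_mid in the frame of tray_spot between -0.065 and 0.125 m and z of nut_a_mid in the frame of tray_spot between 0 and 0.05 m) and distance of nut_b_mid from where it was at the start of the episode below 0.03 m) or ((x of nut_b_mid in the frame of tray_spot between -0.07 and 0.07 m and y of nut_b_mid in the frame of tray_spot between -0.065 and 0.125 m and z of nut_b_mid in the frame of tray_spot between 0 and 0.05 m) and distance of nut_a_mid from where it was at the start of the episode below 0.03 m) or ((x of nut_a_mid in the frame of tray_spot between -0.07 and 0.07 m and y of nut_a_mid in the frame of tray_spot between -0.065 and 0.125 m and z of nut_a_mid in the frame of tray_spot between 0 and 0.05 m) and (x of nut_b_mid in the frame of tray_spot between -0.07 and 0.07 m and y of nut_b_mid in the frame of tray_spot between -0.065 and 0.125 m and z of nut_b_mid in the frame of tray_spot between 0 and 0.05 m))) and contact force between the fingers and nut_a below 0.1 N and contact force between the fingers and nut_b below 0.1 N and linear speed of each of nut_a, nut_b below 0.02 m/s); the robot touches nothing.
It fails at once if a steel nut is dropped into the tray from more than about 40 mm (falls free at over 0.9 m/s) ((horizontal distance between nut_a_mid and tray_spot below 0.1 m and height (world z) of nut_a_mid above 0.05 m and contact force between the fingers and nut_a below 0.1 N and linear speed of nut_a above 0.9 m/s) or (horizontal distance between nut_b_mid and tray_spot below 0.1 m and height (world z) of nut_b_mid above 0.05 m and contact force between the fingers and nut_b below 0.1 N and linear speed of nut_b above 0.9 m/s)).
It also fails if it takes over 51 s, if anything falls off the work surface, if the arm or the gripper's body presses on something with over 40 N, if the wrist force passes 120 N, or if a joint passes its speed limit or range.

## Working session

There is one attempt and no reset: what is moved stays moved. The work goes in short steps, Python scripts to look and compute and a tool call to move; the robot and the scene stay as the last step left them, time stands still between calls to the robot, and variables do not carry over. Pictures are saved under pics/ and viewed, at most 10 in all, crops included, and the job is handed in when it is done.

Besides the shell and the picture viewer there is one more tool, called after "Emit:" as name([rows], argument=value, ...), one row to a line, values as JSON. drive_tool: Moves the arm, as the interface text tells. Its arguments: {"type":"object","properties":{"series":{"type":"array"},"newtons":{"type":"number"}},"required":["series"]}

```bash
mkdir -p pics; cat > h.py <<'E'
import numpy as np, cv2
from rig import env, viewer
def cap(n,save=None):
    d=viewer.get_image(n)
    if save: cv2.imwrite('pics/'+save,d['img'][:,:,::-1])
    R=cv2.Rodrigues(np.array(d['rvec'],float))[0];t=np.array(d['tvec'],float).ravel();K=np.array(d['camera_matrix'])
    v,u=np.mgrid[:480,:640];z=d['depth']
    P=np.stack([(u-K[0,2])/K[0,0]*z,(v-K[1,2])/K[1,1]*z,z],-1)
    W=(P-t)@R; W[z==0]=np.nan
    return d,W
E
python3 - <<'E'
from h import *
for n in('scene','top'):
    d,W=cap(n,n+'0.png'); np.savez(n+'0.npz',img=d['img'],W=W)
s=env.observe();print(s['time_s'],s['position'],s['tool_rot'],env.pinch_z)
E
```

```text
0.1 [ 0.12206144 -0.53601263  0.23079287] [[ 9.75062496e-01  2.21930460e-01 -1.36649858e-05]
 [ 2.21930293e-01 -9.75061684e-01  1.28741399e-03]
 [ 2.72392174e-04 -1.25834177e-03 -9.99999171e-01]] 0.0187
```

View pics/top0.png

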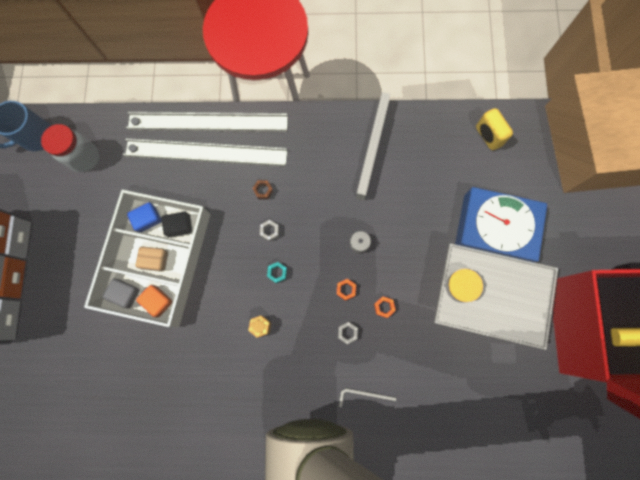

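View pics/scene0.png

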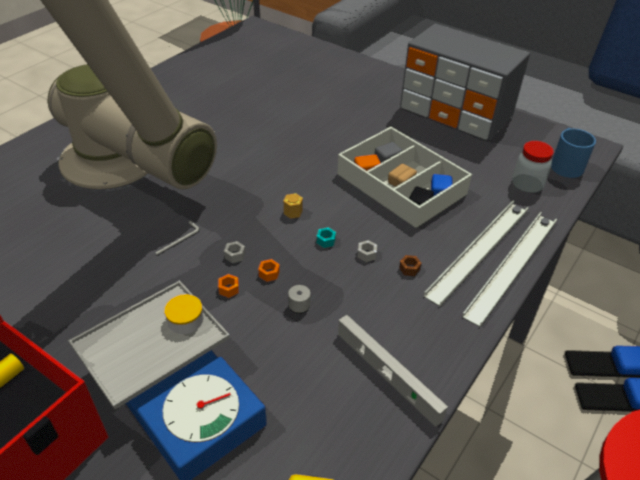

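In the top view the steel-grey hexagon nuts are at (269,230) and (348,333). The ones not wanted:
- Nut-shaped: brown (263,189), turquoise (277,271), orange (346,289) and (385,307).
- Others: brass plug (259,326), chrome foot (360,241).

The two grey, open hexagons fit the description. I'll confirm with a crop and measure.

```bash
python3 - <<'E'
from h import *
a=np.load('top0.npz');img,W=a['img'],a['W']
def crop(u0,v0,w,h,k): return cv2.resize(img[v0:v0+h,u0:u0+w],None,fx=k,fy=k,interpolation=cv2.INTER_CUBIC)
c=np.hstack([crop(244,205,50,50,5),crop(323,308,50,50,5),crop(465,182,80,80,3.125)])
cv2.imwrite('pics/crop1.png',c[:,:,::-1])
for u,v in((269,230),(348,333)):
    p=W[v-16:v+17,u-16:u+17]; m=(p[...,2]>0.013)
    q=p[m]; top=q[q[:,2]>0.016]
    (c0,r)=cv2.minEnclosingCircle(top[:,:2].astype(np.float32)*1000)
    ang=np.arctan2(top[:,1]-c0[1]/1e3,top[:,0]-c0[0]/1e3); rad=np.hypot(top[:,0]-c0[0]/1e3,top[:,1]-c0[1]/1e3)*1e3
    # hex fit: support widths
    w=[(round(np.ptp(top[:,:2]@[np.cos(t),np.sin(t)])*1e3,1)) for t in np.radians(range(0,180,10))]
    print(u,v,len(top),c0,r,top[:,2].mean(),W[v,u],'mid',(top.max(0)+top.min(0))/2); print(w)
print('dial',W[221,506],'tray',W[296,497],[W[y,x] for x,y in((452,248),(557,267),(437,324),(546,346),(465,285))])
print('chk',[W[y,x] for x,y in((259,326),(360,241),(346,289),(385,307),(277,271),(263,189))])
E
```

```text
269 230 155 (649.4695434570312, 94.63954162597656) 19.930553436279297 0.019325708328407954 [6.53009035e-01 9.70066500e-02 4.33376628e-04] mid [0.64948964 0.0952929  0.02025121]
[np.float64(39.8), np.float64(39.4), np.float64(37.8), np.float64(36.4), np.float64(37.4), np.float64(38.1), np.float64(37.8), np.float64(37.5), np.float64(36.7), np.float64(35.4), np.float64(37.2), np.float64(38.8), np.float64(39.1), np.float64(38.3), np.float64(37.0), np.float64(35.8), np.float64(37.5), np.float64(39.0)]
348 333 164 (444.0488586425781, -64.82623291015625) 20.018627166748047 0.019574289519192753 [ 0.44315509 -0.06589028  0.00046368] mid [ 0.44338768 -0.06533927  0.02012551]
[np.float64(38.1), np.float64(37.8), np.float64(36.3), np.float64(36.1), np.float64(38.5), np.float64(39.8), np.float64(39.8), np.float64(38.7), np.float64(36.3), np.float64(35.1), np.float64(37.8), np.float64(39.4), np.float64(39.9), np.float64(39.1), np.float64(37.2), np.float64(36.2), np.float64(37.8), np.float64(38.5)]
dial [ 0.65532489 -0.36846523  0.06270967] tray [ 0.51147848 -0.33839148  0.06956628] [array([ 0.60177778, -0.26130557,  0.06812392]), array([ 0.57546853, -0.48941497, -0.0026235 ]), array([ 0.46128404, -0.24274082, -0.00225798]), array([ 0.4222721 , -0.41678926,  0.0745077 ]), array([ 0.52864822, -0.2719688 ,  0.10027764])]
chk [array([0.45598738, 0.1054857 , 0.03762629]), array([ 0.62279806, -0.09014639,  0.0324271 ]), array([ 5.30332950e-01, -6.25550969e-02,  3.91673739e-05]), array([ 0.49437392, -0.14020322,  0.00097984]), array([0.56686932, 0.07818776, 0.00094683]), array([0.74227898, 0.1121516 , 0.00082904])]
```

View pics/crop1.png

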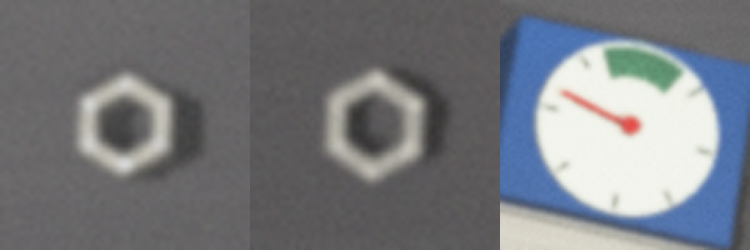

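The crop shows two plain bright-steel open hexagons, both with a flat pair facing world y. The needle is at about 1.85 rad, just outside the band. Next I'll fit the tray and compute the first shift.

```bash
cat >> h.py <<'E'
def shift(p,yaw_y=None):
    s=env.observe();R=np.array(s['tool_rot']);d=R.T@(np.array(p)-s['position'])
    t=None
    if yaw_y is not None:
        a=np.degrees(np.arctan2(R[1,1],R[0,1])); t=-((yaw_y-a+90)%180-90)
    return np.round(d,4),t
E
python3 - <<'E'
from h import *
W=np.load('top0.npz')['W']
m=(W[...,2]>0.062)&(W[...,2]<0.085);m[:235]=0;m[:,:420]=0;m[360:]=0;m[:,565:]=0
m[255:310,440:490]|=W[255:310,440:490,2]>0.062
n,l,st,_=cv2.connectedComponentsWithStats(m.astype(np.uint8));k=1+st[1:,4].argmax()
q=W[l==k];f=q[(q[:,2]<.085)]
# exclude dial housing
print(st[k],np.median(f[:,2]),np.percentile(f[:,2],[2,25,75,98]))
print(cv2.boxPoints(cv2.minAreaRect((q[:,:2]*1000).astype(np.float32))),cv2.minAreaRect((q[:,:2]*1000).astype(np.float32)))
t=W[240:340,435:500].reshape(-1,3);t=t[t[:,2]>.09];print('tin',(t.max(0)+t.min(0))/2,np.ptp(t,0))
print(shift([.444,-.065,.12],90),shift([.444,-.065,.003],90))
E
```

```text
[ 434  244  124  106 9204] 0.07015282802735945 [0.06704116 0.06915795 0.07135611 0.07711053]
[[ 416.20877 -416.1199 ]
 [ 562.80664 -451.05435]
 [ 609.55615 -254.87643]
 [ 462.95825 -219.94199]] ((512.8824462890625, -335.4981689453125), (201.67124938964844, 150.7028350830078), 76.59632110595703)
tin [ 0.52888624 -0.27305003  0.09704817] [0.05748341 0.05963147 0.01372481]
(array([ 0.4184, -0.3877,  0.1114]), np.float64(12.822453845964503)) (array([ 0.4184, -0.3875,  0.2284]), np.float64(12.822453845964503))
```

Emit:
drive_tool([
  [[0.209,-0.194,0.05],6,0.07],
  [[0.209,-0.194,0.05],6,0.07],
  [[0.209,-0.194,0.05],6,0.07],
  [[0.209,-0.194,0.05],6,0.07],
  [[0.418,-0.388,0.11],12.8,0.07],
  [[0.418,-0.388,0.11],12.8,0.07],
  [[0.418,-0.388,0.11],12.8,0.07],
  [[0.418,-0.388,0.11],12.8,0.07],
  [[0.418,-0.388,0.11],12.8,0.07],
  [[0.418,-0.388,0.11],12.8,0.07],
  [[0.418,-0.388,0.11],12.8,0.07],
  [[0.418,-0.388,0.11],12.8,0.07],
  [[0.418,-0.388,0.11],12.8,0.07],
  [[0.418,-0.388,0.11],12.8,0.07],
], newtons=40)

```text
time_s: 1.5
position: [0.4434, -0.0648, 0.121]
tool_rot: [[1.0, 0.002, -0.001], [0.002, -1.0, 0.0], [-0.001, -0.0, -1.0]]
ft_force: [0.1, 0.1, 0.1]
grip_width: 0.0699
gripper_force: 0.0
```

Emit:
drive_tool([
  [[0,0,0.04],0,0.06],
  [[0,0,0.08],0,0.06],
  [[0,0,0.1],0,0.06],
  [[0,0,0.11],0,0.06],
  [[0,0,0.117],0,0.06],
  [[0,0,0.118],0,0.06],
  [[0,0,0.118],0,0.06],
  [[0,0,0.118],0,0.03],
  [[0,0,0.118],0,0.03],
  [[0,0,0.118],0,0.03],
  [[0,0,0.118],0,0.03],
  [[0,0,0.118],0,0.03],
  [[0,0,0.118],0,0.03],
  [[0,0,0.118],0,0.03],
])

```text
time_s: 2.9
position: [0.4439, -0.0653, 0.0043]
tool_rot: [[1.0, 0.001, 0.002], [0.001, -1.0, -0.001], [0.002, 0.001, -1.0]]
ft_force: [-1.7, 0.9, 8.6]
grip_width: 0.0352
gripper_force: 39.5
```

Emit:
drive_tool([
  [[0,0,-0.03],0,0.03],
  [[0,0,-0.08],0,0.03],
  [[0,0,-0.13],0,0.03],
  [[0,0,-0.15],0,0.03],
  [[0.005,0.04,-0.15],0,0.03],
  [[0.01,0.08,-0.15],-4,0.03],
  [[0.015,0.125,-0.15],-8,0.03],
  [[0.02,0.17,-0.15],-12.8,0.03],
  [[0.025,0.215,-0.15],-12.8,0.03],
  [[0.03,0.26,-0.15],-12.8,0.03],
  [[0.032,0.285,-0.15],-12.8,0.03],
  [[0.032,0.298,-0.15],-12.8,0.03],
  [[0.032,0.298,-0.15],-12.8,0.03],
  [[0.032,0.298,-0.15],-12.8,0.03],
  [[0.032,0.298,-0.15],-12.8,0.03],
  [[0.032,0.298,-0.15],-12.8,0.03],
])

```text
time_s: 4.5
position: [0.4758, -0.362, 0.1536]
tool_rot: [[0.975, 0.223, 0.0], [0.223, -0.975, 0.0], [0.0, -0.0, -1.0]]
ft_force: [-0.7, 0.2, -1.1]
grip_width: 0.0353
gripper_force: 41.3
```

```bash
python3 - <<'E'
from h import *
s=env.observe();print(s['position'],s['grip_width'],s['gripper_force'],s['ft_force'])
print(shift([.4755,-.363,.075],76.6))
d,W=cap('top','top2.png')
E
```

```text
[ 0.47583982 -0.36198993  0.15364697] 0.035323680329006284 41.26842265201958 [-0.74750958  0.1996038  -1.13552284]
(array([-0.0006,  0.0009,  0.0786]), np.float64(26.298756074951314))
```

View pics/top2.png

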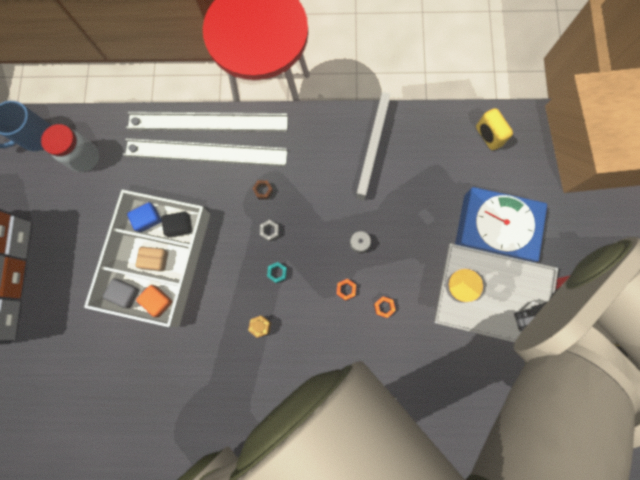

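The nut is held (1.1 N weight) over the tray's free part, around pixel (530,315). Now I turn square to the tray and lower.

Emit:
drive_tool([
  [[0,0.001,0.02],8,0.03],
  [[0,0.001,0.04],16,0.03],
  [[0,0.001,0.055],24,0.03],
  [[0,0.001,0.065],26,0.03],
  [[0,0.001,0.07],26,0.03],
  [[0,0.001,0.074],26,0.03],
  [[0,0.001,0.077],26,0.03],
  [[0,0.001,0.079],26,0.03],
  [[0,0.001,0.079],26,0.03],
  [[0,0.001,0.08],26,0.03],
  [[0,0.001,0.08],26,0.03],
])

```text
time_s: 5.65
position: [0.4759, -0.3642, 0.0735]
tool_rot: [[0.974, -0.228, 0.0], [-0.228, -0.974, -0.0], [0.0, 0.0, -1.0]]
ft_force: [0.7, 0.5, -0.8]
grip_width: 0.0347
gripper_force: 41.3
```

Emit:
drive_tool([
  [[0,0,0.002],0,0.03],
  [[0,0,0.004],0,0.03],
  [[0,0,0.004],0,0.03],
  [[0,0,0.004],0,0.03],
])

```text
time_s: 6.05
position: [0.4759, -0.3642, 0.0694]
tool_rot: [[0.974, -0.228, 0.0], [-0.228, -0.974, -0.0], [0.0, 0.0, -1.0]]
ft_force: [0.9, -0.8, 0.3]
grip_width: 0.0348
gripper_force: 41.4
```

Contact: the wrist has lost the weight of the nut. Release, rise and swing aside toward nut 2.

Emit:
drive_tool([
  [[0,0,0],0,0.045],
  [[0,0,0],0,0.055],
  [[0,0,0],0,0.055],
  [[0,0,0],0,0.055],
  [[0,0,-0.01],0,0.055],
  [[0,0,-0.03],0,0.055],
  [[0,0,-0.06],0,0.055],
  [[0,0,-0.1],0,0.055],
  [[0,0,-0.13],0,0.055],
  [[0,0,-0.13],0,0.055],
])

```text
time_s: 7.05
position: [0.4769, -0.3652, 0.2047]
tool_rot: [[0.974, -0.228, 0.006], [-0.228, -0.974, -0.007], [0.008, 0.005, -1.0]]
ft_force: [-0.1, 0.2, 0.3]
grip_width: 0.0551
gripper_force: 0.0
```

```bash
python3 - <<'E'
from h import *
s=env.observe();print(s['time_s'],s['position'],s['ft_force'])
d,W=cap('top');a=d['img'];s2,_=cap('scene');b=s2['img']
c=np.hstack([cv2.resize(a[180:360,425:575],(400,480),interpolation=cv2.INTER_CUBIC),cv2.resize(b[270:480,60:270],(400,480),interpolation=cv2.INTER_CUBIC)])
cv2.imwrite('pics/c3.png',c[:,:,::-1])
for k,im,W_ in (('top',a,W),):
    sub=im[185:262,460:548].astype(int);w=W_[185:262,460:548]
    red=(sub[...,0]>150)&(sub[...,1]<110)&(sub[...,2]<110)
    g=(sub[...,1]>sub[...,0]+25)&(sub[...,1]>sub[...,2]+10)
    wh=(sub.min(-1)>190)
    vu=np.argwhere(red);print(len(vu),'green',g.sum(),np.argwhere(g).mean(0)+[185,460],'red',vu.mean(0)+[185,460],'white',np.argwhere(wh).mean(0)+[185,460])
print('next',shift([.6495,-.13,.2]),shift([.6495,.095,.12],90))
E
```

```text
7.05 [ 0.47694914 -0.36523025  0.20468147] [-0.1450849   0.21910987  0.26638978]
27 green 184 [202.8423913  511.97826087] red [213.77777778 504.07407407] white [227.00990545 503.56190905]
next (array([ 1.158e-01, -2.675e-01, -1.000e-04]), None) (array([ 0.0644, -0.4866,  0.0797]), np.float64(-13.174176540664348))
```

View pics/c3.png

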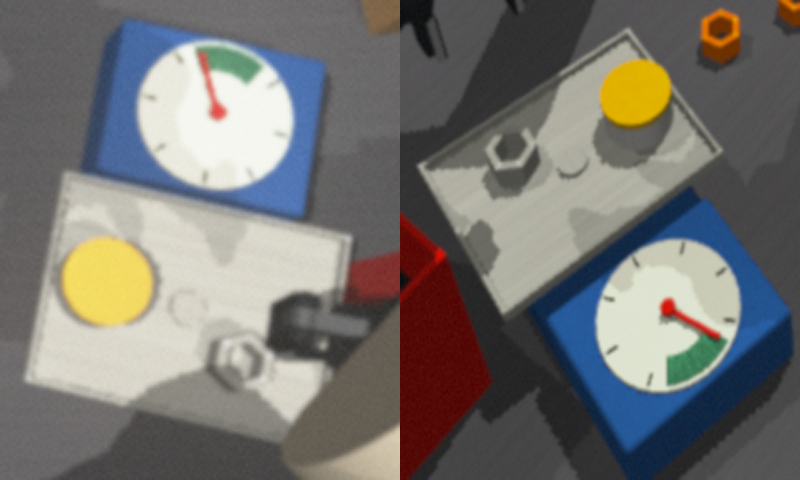

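The nut lies in the tray and is released. The needle sits right at the start of the green band, too close to call by eye, so I measure it from both cameras, averaging frames.

```bash
cat > nd.py <<'E'
from h import *
def needle(n,N=6,z=0.064):
    im=0
    for _ in range(N):
        d,_w=cap(n); im=im+d['img'].astype(float)/N
    K=np.array(d['camera_matrix']);S=4  # rectify: 4 px/mm/… 4 px per mm
    c=np.array([.655,-.368]);g=np.arange(-65,65,.25)/1e3
    Y,X=np.meshgrid(g,g)   # rows x(up), cols y
    pts=np.stack([c[0]-X,c[1]-Y,np.full_like(X,z)],-1).reshape(-1,1,3)  # up=+x, right=-y
    uv=cv2.projectPoints(pts,np.array(d['rvec']),np.array(d['tvec']),K,None)[0].reshape(*X.shape,2).astype(np.float32)
    r=cv2.remap(im.astype(np.float32),uv,None,cv2.INTER_CUBIC)
    red=np.clip(r[...,0]-r[...,1:].max(-1)-50,0,None)
    gr=r[...,1]-r[...,0]
    # hub = dial centre via non-blue disc
    disc=((r[...,2]-r[...,0])<40).astype(np.uint8); disc=cv2.morphologyEx(disc,cv2.MORPH_OPEN,np.ones((9,9)))
    cs=max(cv2.findContours(disc,0,2)[0],key=cv2.contourArea);e=cv2.fitEllipse(cs);h=np.array(e[0])
    v,u=np.mgrid[:r.shape[0],:r.shape[1]];rad=np.hypot(u-h[0],v-h[1])/4;ang=np.degrees(np.arctan2(u-h[0],h[1]-v))
    m=(rad>12)&(rad<42);w=red*m;na=np.degrees(np.angle((w*np.exp(1j*np.radians(ang))).sum()))
    b=(rad>36)&(rad<50);bins=np.arange(-60,90,1.);p=np.array([gr[b&(abs(ang-t)<1)].mean() for t in bins])
    on=bins[p>p.max()*.5]
    print(n,'dial',e,'needle',round(na,1),'green',on.min(),on.max(),'rad',round(3.21+np.radians(na-(on.min()+on.max())/2),3),'by yaw',round(np.pi+np.radians(na-13.4),3))
    return r
if __name__=='__main__':
    A=[needle('top'),needle('scene')]
    cv2.imwrite('pics/rect.png',np.clip(np.hstack(A),0,255).astype(np.uint8)[:,:,::-1][::1,::1])
E
python3 nd.py
```

```text
top dial ((256.5722351074219, 258.0513000488281), (449.8877868652344, 483.3542785644531), 30.72427749633789) needle -9.8 green -3.0 49.0 rad 2.638 by yaw 2.737
scene dial ((268.5147705078125, 253.72750854492188), (439.5884704589844, 447.83660888671875), 32.120418548583984) needle -15.7 green -8.0 47.0 rad 2.596 by yaw 2.634
```

The needle is at about 2.64 (scene 2.63–2.65; the top fit is spoiled by the tray edge). That is just short of 2.68, so the second nut is needed and should bring it to about 3.52.

Emit:
drive_tool([
  [[0.006,-0.045,0],0,0.06],
  [[0.012,-0.09,0],-4,0.06],
  [[0.018,-0.135,0],-8,0.06],
  [[0.024,-0.18,0],-13.2,0.06],
  [[0.03,-0.225,0],-13.2,0.06],
  [[0.036,-0.27,0],-13.2,0.06],
  [[0.042,-0.315,0],-13.2,0.06],
  [[0.048,-0.36,0],-13.2,0.06],
  [[0.054,-0.405,0.02],-13.2,0.06],
  [[0.06,-0.45,0.05],-13.2,0.06],
  [[0.063,-0.48,0.08],-13.2,0.06],
  [[0.0644,-0.4866,0.08],-13.2,0.06],
  [[0.0644,-0.4866,0.08],-13.2,0.06],
  [[0.0644,-0.4866,0.08],-13.2,0.06],
  [[0.0644,-0.4866,0.08],-13.2,0.06],
  [[0.0644,-0.4866,0.08],-13.2,0.06],
  [[0.0644,-0.4866,0.08],-13.2,0.06],
])

```text
time_s: 9.45
position: [0.6496, 0.0942, 0.12]
tool_rot: [[1.0, -0.001, 0.001], [-0.001, -1.0, -0.0], [0.001, 0.0, -1.0]]
ft_force: [0.4, -0.1, -0.8]
grip_width: 0.0602
gripper_force: 0.0
```

Emit:
drive_tool([
  [[0,-0.001,0.04],0,0.06],
  [[0,-0.001,0.08],0,0.06],
  [[0,-0.001,0.1],0,0.06],
  [[0,-0.001,0.11],0,0.06],
  [[0,-0.001,0.115],0,0.06],
  [[0,-0.001,0.116],0,0.06],
  [[0,-0.001,0.116],0,0.06],
  [[0,-0.001,0.116],0,0.03],
  [[0,-0.001,0.116],0,0.03],
  [[0,-0.001,0.116],0,0.03],
  [[0,-0.001,0.116],0,0.03],
  [[0,-0.001,0.116],0,0.03],
  [[0,-0.001,0.116],0,0.03],
  [[0,-0.001,0.116],0,0.03],
])

```text
time_s: 10.85
position: [0.65, 0.096, 0.0045]
tool_rot: [[1.0, 0.0, 0.002], [0.0, -1.0, -0.0], [0.002, 0.0, -1.0]]
ft_force: [-1.0, 0.5, 5.6]
grip_width: 0.0349
gripper_force: 41.1
```

Emit:
drive_tool([
  [[0,0,-0.03],0,0.03],
  [[0,0,-0.08],0,0.03],
  [[0,0,-0.13],0,0.03],
  [[0,0,-0.165],0,0.03],
  [[-0.01,0.04,-0.165],0,0.03],
  [[-0.02,0.085,-0.165],4,0.03],
  [[-0.032,0.13,-0.165],8,0.03],
  [[-0.043,0.175,-0.165],13.2,0.03],
  [[-0.054,0.22,-0.165],13.2,0.03],
  [[-0.065,0.265,-0.165],13.2,0.03],
  [[-0.076,0.31,-0.165],13.2,0.03],
  [[-0.087,0.355,-0.165],13.2,0.03],
  [[-0.098,0.4,-0.165],13.2,0.03],
  [[-0.108,0.44,-0.165],13.2,0.03],
  [[-0.116,0.465,-0.165],13.2,0.03],
  [[-0.116,0.473,-0.165],13.2,0.03],
  [[-0.116,0.473,-0.165],13.2,0.03],
  [[-0.116,0.473,-0.165],13.2,0.03],
  [[-0.116,0.473,-0.165],13.2,0.03],
  [[-0.116,0.473,-0.165],13.2,0.03],
])

```text
time_s: 12.85
position: [0.5342, -0.3759, 0.1685]
tool_rot: [[0.974, -0.227, 0.0], [-0.227, -0.974, 0.0], [0.0, -0.0, -1.0]]
ft_force: [1.0, -0.4, -1.2]
grip_width: 0.0346
gripper_force: 40.4
```

Emit:
drive_tool([
  [[0,0.001,0.03],0,0.03],
  [[0,0.001,0.06],0,0.03],
  [[0,0.001,0.08],0,0.03],
  [[0,0.001,0.09],0,0.03],
  [[0,0.001,0.095],0,0.03],
  [[0,0.001,0.098],0,0.03],
  [[0,0.001,0.1],0,0.03],
  [[0,0.001,0.102],0,0.03],
  [[0,0.001,0.104],0,0.03],
  [[0,0.001,0.104],0,0.03],
  [[0,0.001,0.104],0,0.03],
])

```text
time_s: 13.95
position: [0.5336, -0.3782, 0.0646]
tool_rot: [[0.974, -0.228, 0.001], [-0.228, -0.974, -0.0], [0.001, 0.0, -1.0]]
ft_force: [0.7, 0.1, 0.9]
grip_width: 0.0351
gripper_force: 40.6
```

Set down; release, rise and swing clear of the tray.

Emit:
drive_tool([
  [[0,0,0],0,0.045],
  [[0,0,0],0,0.055],
  [[0,0,0],0,0.055],
  [[0,0,0],0,0.055],
  [[0,0,-0.01],0,0.055],
  [[0,0,-0.03],0,0.055],
  [[0,0,-0.06],0,0.055],
  [[0,0,-0.1],0,0.055],
  [[0,0,-0.14],0,0.055],
  [[0,-0.04,-0.14],0,0.055],
  [[0,-0.08,-0.14],0,0.055],
  [[0,-0.12,-0.14],0,0.055],
  [[0,-0.16,-0.14],0,0.055],
  [[0,-0.2,-0.14],0,0.055],
  [[0,-0.24,-0.14],0,0.055],
  [[0,-0.25,-0.14],0,0.055],
  [[0,-0.25,-0.14],0,0.055],
  [[0,-0.25,-0.14],0,0.055],
])

```text
time_s: 15.75
position: [0.5904, -0.1356, 0.2047]
tool_rot: [[0.974, -0.228, 0.0], [-0.228, -0.974, -0.001], [0.0, 0.001, -1.0]]
ft_force: [0.1, -1.3, -0.7]
grip_width: 0.0551
gripper_force: 0.0
```

```bash
python3 nd.py; python3 - <<'E'
from h import *
s=env.observe();print(s['time_s'],s['position'],s['qvel'])
a=cap('top')[0]['img'];b=cap('scene')[0]['img']
c=np.hstack([cv2.resize(a[180:360,425:575],(400,480),interpolation=cv2.INTER_CUBIC),cv2.resize(b[270:480,60:270],(400,480),interpolation=cv2.INTER_CUBIC)])
cv2.imwrite('pics/c4.png',c[:,:,::-1])
E
```

```text
16.05 [ 0.59027869 -0.13552354  0.20424385] [0.41927295 0.01843989 0.09359441 0.0258339  0.01338724 0.07548373]nd.py:19: RuntimeWarning: Mean of empty slice.
  b=(rad>36)&(rad<50);bins=np.arange(-60,90,1.);p=np.array([gr[b&(abs(ang-t)<1)].mean() for t in bins])
  ret = ret.dtype.type(ret / rcount)
Traceback (most recent call last):
  File "nd.py", line 24, in <module>
    A=[needle('top'),needle('scene')]
       ~~~~~~^^^^^^^
  File "nd.py", line 21, in needle
    print(n,'dial',e,'needle',round(na,1),'green',on.min(),on.max(),'rad',round(3.21+np.radians(na-(on.min()+on.max())/2),3),'by yaw',round(np.pi+np.radians(na-13.4),3))
                                                  ~~~~~~^^
ValueError: zero-size array to reduction operation minimum which has no identity
```

View pics/c4.png

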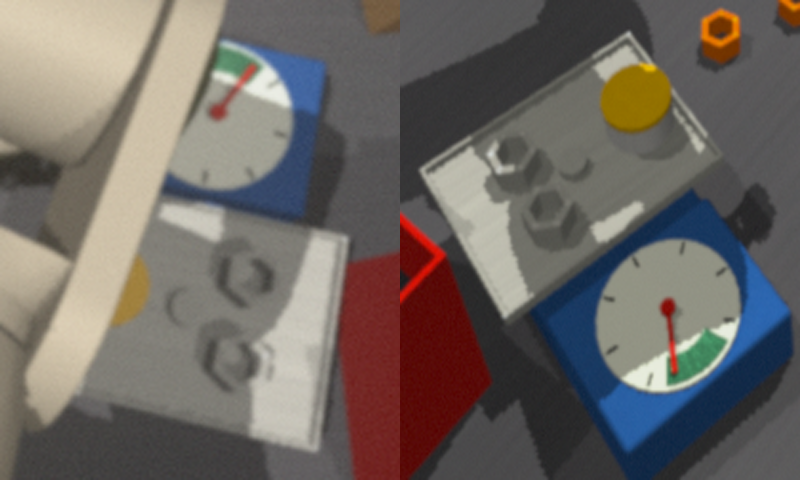

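Both nuts lie in the tray and the needle stands in the green, near its far end. I check it numerically with the scene camera.

```bash
python3 -c "
from nd import *
r=needle('scene');s=env.observe();print(s['time_s'],s['ft_force'],np.abs(s['qvel']).max())
cv2.imwrite('pics/r.png',np.clip(r,0,255).astype(np.uint8)[:,:,::-1])"
```

```text
scene dial ((267.8060302734375, 254.5773162841797), (443.0499572753906, 448.4700622558594), 34.79398727416992) needle 39.9 green -13.0 47.0 rad 3.61 by yaw 3.604
16.45 [-0.4380702  -0.98530296 -0.08801488] 0.12057391190185048
```

View pics/r.png

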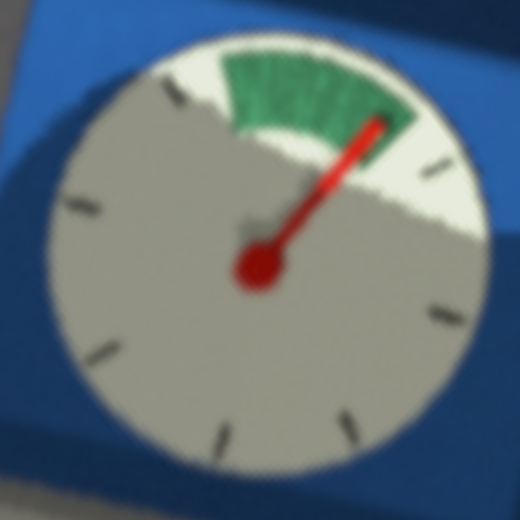

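```bash
python3 -c "
from rig import env
print(env.close_job())"
```

```text
the job is handed in; nothing more can be done
None
```

I handed in the job at about 16.5 s with both steel nuts released in the tray and the needle at about 3.61 rad, inside the green band (2.68–3.74); after the first nut I read 2.64, but correcting for parallax that was more likely about 2.73, so one nut may already have been just enough.

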